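# Open the orange filter pot of the bench dust extractor

## Robot

A 6-joint arm with a two-finger parallel gripper is mounted at the origin on a cart in front of the work surface, level with it; the furniture and walls round the work are solid. World frame = base frame: x ahead of the robot, y to its left, z up, the work surface at z = 0. Lengths are in m, angles in rad, forces in N, time in s.
With the tool pointing down it reaches from about 0.225 to 0.875 m from the base axis. Payload 3.4 kg.
Tool frame: the origin (TCP) lies at the very end of the fingers, on their centre line; the grasp point (between the pads) lies 19 mm behind it (bot.grip_depth is the distance from the TCP to the grasp point, in m); z points along the fingers, y is the line along which they close (so a half turn about z gives the same grasp; the last joint's range is limited). The gripper opens to 85 mm and grips with 20 to 120 N. Pads are 22 mm wide; open, the fingers measure 114 mm over their backs; the gripper's body (76 mm by 85 mm) begins 54 mm behind the grasp point. The pads swing forward as they close: fully open they stand 13 mm farther back than shut.
Start: joints at [-1.368, 0.276, 1.505, -0, 1.361, -0.121], TCP at [0.183, -0.545, 0.231] pointing down, gripper open.
Joint ranges: [-2.89, 2.89], [-0.75, 2.08], [0.22, 2.7], [-1.18, 4.32], [0.11, 2.71], [-2.7, 2.7]. Speed limits (rad/s): [2.57, 2.57, 3.14, 3.14, 3.14, 3.14].

## Interface

Orientations are given as a 3x3 rotation matrix whose columns are the frame's x, y, z axes.
In Python, from workcell import bot gives the robot as it stands.
- The arm moves only by the shell command python3 -m pendant 'ROWS'. ROWS is JSON, one flat list of numbers, 7 for each row, row after row: the shift along the tool's x, y, z in mm, then the turn, a rotation vector about the tool's x, y, z in rad, then the closure, from 0 (fully open) to 1 (shut). In form: [tx, ty, tz, rx, ry, rz, hand, tx, ty, tz, rx, ry, rz, hand, ...]. A call has exactly 8 rows; each row is the pose to reach, as a shift and turn from the pose commanded when the call began, along the tool's axes at that moment; what a row does not reach only later rows make up. A row lasts 1/12 s, in which the tool goes at most 41.7 mm and 7.16 degrees, less where a joint would pass 70% of its speed; a pose out of reach is approached as far as the arm can. A call with a gripper value outside its range is refused whole. The fingers move at their own pace and stop on an object; the grip force is fixed at half the most. Time passes only in rows, so rows that repeat a pose let the fingers close, or fill a call up. It gives the time, the measured TCP pose, the force, the opening and the grip force at its end, in the units of the state.
- bot.observe(): the state, without advancing time (a new reading comes with each control period).
- bot.camera(name): name is "side" or "top"; returns the picture (420x560x3 uint8, red, green, blue); there is no depth.
- bot.get_calibration(name): a dict with "fx", "fy", "cx", "cy" (pixels), "dist_coeffs" ([k1, k2, p1, p2, k3] as OpenCV has them; the pictures are not rectified), "world_from_camera" (4x4, takes a point from camera to world coordinates). Camera axes: x right, y down, z forward; pixel columns grow to the right and rows downward; lengths in m; the calibration is good to about 2 mm. A picture is of the moment at which its call begins. get_calibration takes no time and is no camera call.
- bot.hand_in(): hands the job in; it is judged then, once.
The state is a dict: "time": time; "q": joint angles; "qd": joint speeds; "joint_efforts": joint torques, N m; "eef_pos": TCP position; "ee_rot": TCP orientation; "wrist_force": force on the tool from outside, world axes, zero at the start; "ft_torque": the same for the moment, N m; "grip_width": opening from 0.0 (shut) to 1.0 (fully open); "grasp_force": force on a finger pad.
Only numpy, scipy, OpenCV 4.12 (cv2) and the standard library are available. Lean on these libraries where they do the work, as an engineer would, in place of code of your own. Each camera call takes 0.05 s, during which the arm holds its last target. There are 200 camera calls.

## Task

Open the filter pot with the orange cover on the twin-pot dust filter unit: twist the cover a quarter turn counter-clockwise (seen from above) to free its lugs, then lift it off and set it down gently on the cork mat, grip bar up. Leave the blue cover locked and where it is.

Things in the scene. Friction and masses are not known exactly. Their poses are not given: they have to be found in the camera images.
- orange_cover_grip (a point): Grip point of the loose orange bayonet cover (120 g), on its vertical axis (z up). Grip bar: upright, 60 mm along x, 12 mm wide along y, top 8 mm above this point, foot 24 mm below on a round plate (radius 35, 8 thick); below that a spigot 6 mm deep, radius 31.5 (point to spigot's underside 38 mm). Two lugs 28 mm wide reach 42.5 mm out along +x and -x. Turns easily about z.
- blue_cover_grip (a point): The same point on the blue cover, of identical shape, locked in the other pot; to be left alone. Locked covers have their x axis along the unit's x (0 to 5 degrees counter-clockwise past it), lugs under claws; turned counter-clockwise seen from above they are free to lift from about 50 degrees and meet a stop near 90.
- filter_unit: Filter unit, fixed: grey base 118 x 262 x 22 mm with two grey pots (radius 51) at 70 mm either side of its centre along its y; which pot is orange varies. Origin at the centre of its underside, on the table, z up. Pot rim 52 mm above the table; black claws at each pot's +x and -x sides, 38 to 51 mm from its axis, end at 67 mm. A seated cover's grip point is at 84 mm, its bar's top at 92 mm.
- cork_mat: Brown cork mat, fixed, 140 x 140 mm, 3 mm thick; origin at the centre of its underside, on the table, z up. A cover standing on it on its spigot has its grip point 41 mm above the table.
Mind the look-alikes: they are no part of the job. What is meant by the part that bears orange_cover_grip is not white, and is the smaller of those in its own colour. Of the things shaped like the part that bears blue_cover_grip, the blue one is meant.

How it is judged:
On the way, in this order (a step that is already met when the one before it is completed fails the run):
1. the orange cover is twisted free of the claws while still seated in its pot (angle between the x axis of orange_cover_grip and the x axis of filter_unit, either way round above 0.75 rad and z of orange_cover_grip in the frame of filter_unit between 0.08 and 0.09 m), for 0.1 s.
2. the orange cover is lifted off (z of orange_cover_grip in the frame of filter_unit above 0.1 m), for 0.1 s.
3. the orange cover is carried down to the mat in the gripper, not dropped (height (world z) of orange_cover_grip below 0.056 m and distance between the grasp point and orange_cover_grip below 0.035 m and horizontal distance between orange_cover_grip and cork_mat below 0.085 m), for 0.1 s.
At the end, for the whole second after the job is handed in: The orange cover stands flat on the cork mat, grip bar up (within 7 degrees of upright, grip point 35 to 47 mm above the table), its axis within 55 mm of the mat's centre along each side; the blue cover is less than 10 mm and 17 degrees from its locked place in its pot (x of orange_cover_grip in the frame of cork_mat between -0.055 and 0.055 m and y of orange_cover_grip in the frame of cork_mat between -0.055 and 0.055 m and height (world z) of orange_cover_grip between 0.035 and 0.047 m and angle between orange_cover_grip's own z axis and vertical below 0.12 rad and distance of blue_cover_grip from where it was at the start of the episode below 0.01 m and angle between the x axis of blue_cover_grip and the x axis of filter_unit, either way round below 0.3 rad); the robot touches nothing.
It fails at once if the blue cover is turned or lifted (more than 17 degrees from the unit's x axis or 10 mm from its start) (distance of blue_cover_grip from where it was at the start of the episode above 0.01 m or angle between the x axis of blue_cover_grip and the x axis of filter_unit, either way round above 0.3 rad).
It fails at once if the mat is struck or pressed with more than 50 N (cover dropped or slammed down) (contact force between cork_mat and anything else above 50 N).
It also fails if it takes over 42 s, if anything falls off the work surface, if the arm or the gripper's body presses on something with over 40 N, if the wrist force passes 120 N, or if a joint passes its speed limit or range.

## Working session

There is one attempt and no reset: what is moved stays moved. The work goes in short steps, Python scripts to look and compute and a shell command to move; the robot and the scene stay as the last step left them, time stands still between calls to the robot, and variables do not carry over. Pictures are saved under pics/ and viewed, at most 10 in all, crops included, and the job is handed in when it is done.

```bash
ls; mkdir -p pics
python3 - <<'E'
from workcell import bot
import cv2
for n in("top","side"):
    cv2.imwrite(f"pics/{n}0.png",bot.camera(n)[:,:,::-1])
    c=bot.get_calibration(n);print(n,c)
s=bot.observe();print(s["eef_pos"],s["ee_rot"],s["time"])
E
```

```text
pics
top {'fx': 445.73225942435886, 'fy': 445.73225942435886, 'cx': 277.44381219780854, 'cy': 209.34258718466802, 'dist_coeffs': array([-0.14073145,  0.        ,  0.        ,  0.        ,  0.        ]), 'world_from_camera': array([[-0.02436883, -0.99828217,  0.05328099,  0.47468182],
       [-0.99927114,  0.02589016,  0.02805143,  0.02343939],
       [-0.0293827 , -0.05255857, -0.99818548,  1.24725266],
       [ 0.        ,  0.        ,  0.        ,  1.        ]])}
side {'fx': 470.96114197927994, 'fy': 470.96114197927994, 'cx': 277.7767075458468, 'cy': 215.10647791717224, 'dist_coeffs': array([-0.07529779,  0.        ,  0.        ,  0.        ,  0.        ]), 'world_from_camera': array([[-0.87006017, -0.29795105,  0.39270916,  0.16555531],
       [-0.4929445 ,  0.52752604, -0.69189738,  0.72933728],
       [-0.00101276, -0.79557617, -0.60585273,  0.69373367],
       [ 0.        ,  0.        ,  0.        ,  1.        ]])}
[ 0.18284131 -0.54464577  0.23051695] [[ 9.48035768e-01  3.18163590e-01 -3.35244532e-04]
 [ 3.18163699e-01 -9.48034361e-01  1.64669929e-03]
 [ 2.06096421e-04 -1.66779247e-03 -9.99998588e-01]] 0.1
```

View pics/top0.png

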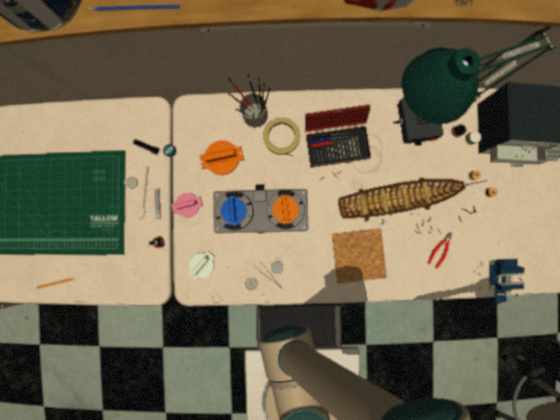

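View pics/side0.png

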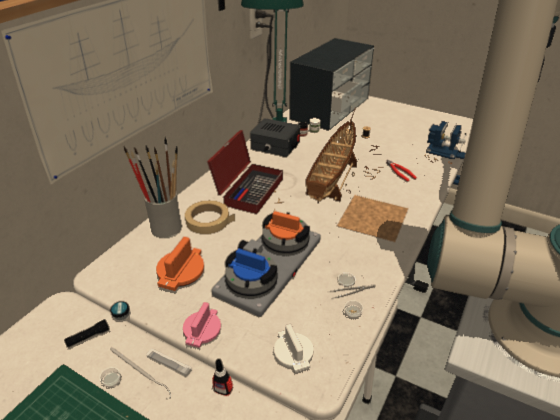

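The top view shows the unit centred near (261,211), with the orange pot at (286,209), the blue pot at (235,211) and the mat at (359,256). The larger orange look-alike is at (222,157). The side view agrees. I'll zoom in.

```bash
cat > h.py <<'E'
import numpy as np,cv2
from workcell import bot
def K(c): return np.array([[c["fx"],0,c["cx"]],[0,c["fy"],c["cy"]],[0,0,1.]])
def ray(n,uv,z):
    c=bot.get_calibration(n);T=c["world_from_camera"]
    p=cv2.undistortPoints(np.array(uv,float).reshape(-1,1,2),K(c),c["dist_coeffs"]).reshape(-1,2)
    d=np.c_[p,np.ones(len(p))]@T[:3,:3].T;o=T[:3,3]
    return o+d*((z-o[2])/d[:,2:])
def proj(n,P):
    c=bot.get_calibration(n);T=np.linalg.inv(c["world_from_camera"])
    return cv2.projectPoints(np.array(P,float).reshape(-1,1,3),cv2.Rodrigues(T[:3,:3])[0],T[:3,3],K(c),c["dist_coeffs"])[0].reshape(-1,2)
E
python3 - <<'E'
from h import *
a=cv2.imread("pics/top0.png")[180:240,205:315];b=cv2.imread("pics/side0.png")[200:310,205:330]
a=cv2.resize(a,None,fx=5,fy=5,interpolation=2);b=cv2.resize(b,None,fx=2.4,fy=2.4,interpolation=2)
o=np.zeros((570,550,3),np.uint8);o[:300]=a;o[302:302+b.shape[0],:b.shape[1]]=b[:264+4]
cv2.imwrite("pics/z0.png",o)
h=cv2.imread("pics/top0.png");hsv=cv2.cvtColor(h,40)
def blob(lo,hi,box):
    m=np.zeros(hsv.shape[:2],np.uint8);x0,y0,x1,y1=box
    m[y0:y1,x0:x1]=cv2.inRange(hsv,lo,hi)[y0:y1,x0:x1]
    n,l,s,c=cv2.connectedComponentsWithStats(m);i=1+s[1:,4].argmax()
    pts=np.argwhere(l==i)[:,::-1].astype(np.float32);return s[i],c[i],cv2.minAreaRect(pts)
for nm,r,z in(("or",blob((3,150,100),(18,255,255),(265,185,312,235)),.062),("bl",blob((100,120,60),(125,255,255),(212,185,258,235)),.062),("mat",blob((8,80,80),(22,255,230),(325,222,392,290)),.003)):
    print(nm,r,ray("top",r[1],z))
    if nm=="mat":print(ray("top",cv2.boxPoints(r[2]),z))
E
```

```text
or (array([273, 195,  26,  30, 572], dtype=int32), array([285.18531469, 209.08391608]), ((285.06097412109375, 209.04876708984375), (25.7686710357666, 25.612497329711914), 38.65980529785156)) [[0.53810292 0.03611513 0.062     ]]
bl (array([221, 196,  25,  30, 542], dtype=int32), array([232.99077491, 210.40405904]), ((233.00003051757812, 210.50003051757812), (26.162948608398438, 24.748737335205078), 45.0)) [[0.53818979 0.17575048 0.062     ]]
mat (array([ 331,  227,   57,   57, 2639], dtype=int32), array([358.84539598, 255.4077302 ]), ((358.8963623046875, 255.56707763671875), (52.123687744140625, 51.79239273071289), 83.6598129272461)) [[ 0.40683893 -0.16509991  0.003     ]]
[[ 0.47262936 -0.08722454  0.003     ]
 [ 0.48469443 -0.2318842   0.003     ]
 [ 0.33983173 -0.24374883  0.003     ]
 [ 0.32824066 -0.09936571  0.003     ]]
```

View pics/z0.png

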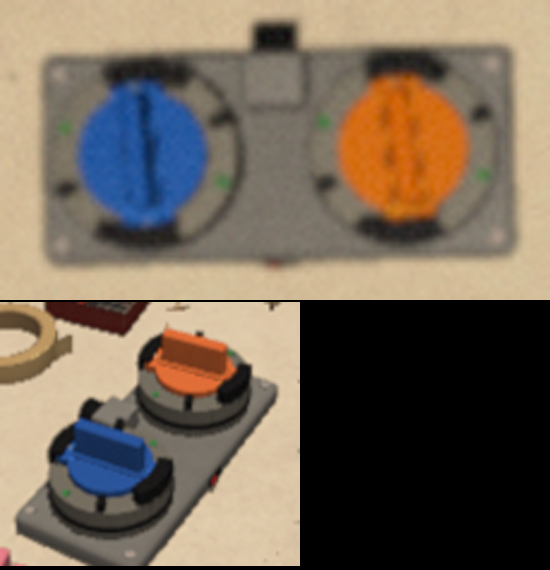

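```bash
cat > d.py <<'E'
import sys,numpy as np
from workcell import bot
from scipy.spatial.transform import Rotation as R
# args: target TCP x y z (m), tool-x yaw deg -> shift/turn in tool axes
x,y,z,a=map(float,sys.argv[1:5]);s=bot.observe();M=np.array(s["ee_rot"]);a=np.radians(a)
T=np.array([[np.cos(a),np.sin(a),0],[np.sin(a),-np.cos(a),0],[0,0,-1]])
print("t",s["time"],"pos",np.round(s["eef_pos"],4),"yaw",np.degrees(np.arctan2(M[1,0],M[0,0])).round(1),"q",np.round(s["q"],2),"w",s["grip_width"],"F",np.round(s["wrist_force"],1),s["grasp_force"])
print("shift",np.round(M.T@(np.array([x,y,z])-s["eef_pos"])*1000,1),"turn",R.from_matrix(M.T@T).as_rotvec().round(3))
E
python3 d.py .538 .036 .16 2.5
python3 -m pendant '[15,-13,2,0,0,0.01,0, 45,-38,6,0,0,0.03,0, 77,-64,10,0,0,0.06,0, 108,-90,14,0,0,0.08,0, 139,-117,18,0,0,0.1,0, 170,-143,22,0,0,0.12,0, 201,-169,26,0,0,0.14,0, 232,-195,30,0,0,0.16,0]'
python3 d.py .538 .036 .16 2.5
```

```text
t 0.1 pos [ 0.1828 -0.5446  0.2305] yaw 18.6 q [-1.37  0.28  1.51  0.    1.36 -0.12] w 1.0028009918904475 F [-0.  -0.6  0.2] 0.0
shift [ 521.4 -437.4   71.4] turn [-0.002  0.     0.28 ]
time: 0.77
eef_pos: [0.3412, -0.2845, 0.2009]
ee_rot: [[0.987, 0.161, -0.0], [0.161, -0.987, 0.0], [-0.0, -0.0, -1.0]]
wrist_force: [0.9, 0.5, 0.8]
grip_width: 1.006
grasp_force: 0.0
t 0.7667 pos [ 0.3412 -0.2845  0.2009] yaw 9.3 q [-0.85  0.1   1.81  0.    1.23  0.56] w 1.005785763187112 F [0.9 0.5 0.8] 0.0
shift [ 246.  -284.5   41. ] turn [-0.     0.     0.119]
```

```bash
python3 -m pendant '[26,-30,4,0,0,0.01,0, 52,-60,8,0,0,0.03,0, 78,-90,12,0,0,0.05,0, 104,-120,17,0,0,0.06,0, 130,-150,21,0,0,0.08,0, 156,-180,25,0,0,0.1,0, 182,-210,30,0,0,0.12,0, 208,-240,35,0,0,0.12,0]'
python3 d.py .538 .036 .16 2.5
```

```text
time: 1.43
eef_pos: [0.5074, -0.0138, 0.1659]
ee_rot: [[0.999, 0.044, -0.0], [0.044, -0.999, -0.0], [-0.0, 0.0, -1.0]]
wrist_force: [0.7, -1.2, 0.3]
grip_width: 1.0
grasp_force: 0.0
t 1.4333 pos [ 0.5074 -0.0138  0.1659] yaw 2.5 q [-0.16  0.22  1.75 -0.    1.17  1.36] w 0.9999263893043158 F [ 0.7 -1.2  0.3] 0.0
shift [ 32.8 -48.4   5.9] turn [ 0.  0. -0.]
```

```bash
python3 -m pendant '[16,-24,3,0,0,0,0, 30,-42,8,0,0,0,0, 33,-48,15,0,0,0,0, 33,-48,25,0,0,0,0, 33,-48,35,0,0,0,0, 33,-48,42,0,0,0,0, 33,-48,46,0,0,0,0, 33,-48,46,0,0,0,0]'
python3 d.py .538 .036 .068 2.5
python3 - <<'E'
from h import *
a=bot.camera("top")[170:245,240:340,::-1];b=bot.camera("side")[150:290,205:345,::-1]
a=cv2.resize(a,None,fx=5,fy=5,interpolation=2)[:,:];b=cv2.resize(b,None,fx=4,fy=4,interpolation=2)
cv2.imwrite("pics/z1.png",cv2.resize(b,(600,600)))
E
```

```text
time: 2.1
eef_pos: [0.5363, 0.0325, 0.119]
ee_rot: [[0.999, 0.042, -0.003], [0.042, -0.999, -0.0], [-0.003, 0.0, -1.0]]
wrist_force: [0.2, -0.3, 0.6]
grip_width: 0.999
grasp_force: 0.0
t 2.1 pos [0.5363 0.0325 0.119 ] yaw 2.4 q [-0.07  0.31  1.76 -0.    1.08  1.46] w 0.9994255895753584 F [ 0.2 -0.3  0.6] 0.0
shift [ 1.9 -3.4 51. ] turn [ 0.     0.003 -0.001]
```

View pics/z1.png

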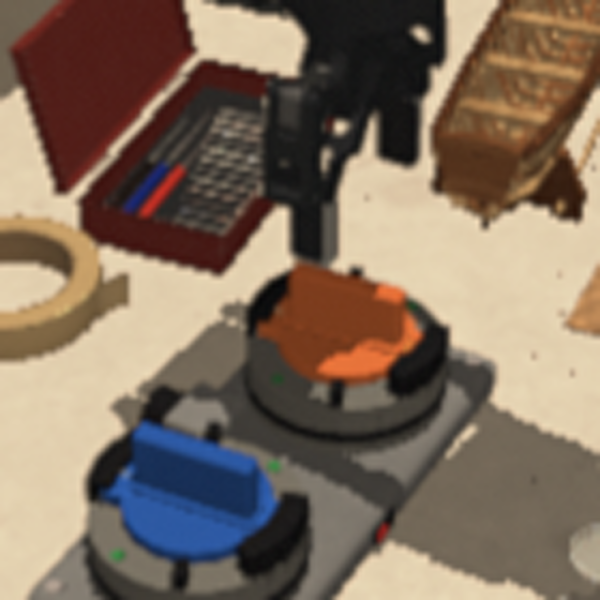

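The fingers straddle the orange bar, whose near top edge runs from about (297,267) to (407,300) in the crop. I'll check that edge against the estimate.

Run:
```python
from h import *
print(ray("side",[[205+297/4.286,150+267/4.286],[205+407/4.286,150+305/4.286]],.092))
P=[[.538+sx*.03,.036+sy*.006,.092] for sx in(-1,1) for sy in(-1,1)]
print((proj("side",P)-[205,150])*4.286)
```

```text
[[0.56689853 0.03720357 0.092     ]
 [0.50531364 0.03755306 0.092     ]]
[[409.23813206 295.0096231 ]
 [397.82036131 308.25493515]
 [302.27992691 258.78550617]
 [290.23765904 271.41824061]]
```

The edge measures 62 mm, centred at about (0.536, 0.036), so the estimate holds. I'll descend and close.

```bash
python3 -m pendant '[1,-3,8,0,0,0,0, 1,-3,18,0,0,0,0, 1,-3,28,0,0,0,0, 1,-3,38,0,0,0,0, 1,-3,45,0,0,0,0, 1,-3,49,0,0,0,0, 1,-3,50,0,0,0,0, 1,-3,50,0,0,0,0]' | grep -v rot
python3 -m pendant '[0,0,0,0,0,0,0.4, 0,0,0,0,0,0,0.7, 0,0,0,0,0,0,1, 0,0,0,0,0,0,1, 0,0,0,0,0,0,1, 0,0,0,0,0,0,1, 0,0,0,0,0,0,1, 0,0,0,0,0,0,1]' | grep -v rot
python3 d.py .537 .036 .068 92.5
```

```text
time: 2.87
eef_pos: [0.5385, 0.0367, 0.0698]
wrist_force: [0.8, -0.2, 0.2]
grip_width: 0.997
grasp_force: 0.0
time: 3.53
eef_pos: [0.5388, 0.0362, 0.0706]
wrist_force: [-1.2, -3.0, 2.3]
grip_width: 0.123
grasp_force: 59.2
t 3.5333 pos [0.5388 0.0362 0.0706] yaw 2.5 q [-0.06  0.36  1.81 -0.    0.96  1.47] w 0.12338052613650706 F [-1.2 -3.   2.3] 59.23143804073334
shift [-1.9  0.1  2.6] turn [ 1.00e-03  0.00e+00 -1.57e+00]
```

```bash
python3 -m pendant '[0,0,0,0,0,-0.04,1, 0,0,0,0,0,-0.12,1, 0,0,0,0,0,-0.21,1, 0,0,0,0,0,-0.3,1, 0,0,0,0,0,-0.39,1, 0,0,0,0,0,-0.48,1, 0,0,0,0,0,-0.57,1, 0,0,0,0,0,-0.64,1]' | grep -v rot
python3 d.py .538 .036 .07 80
```

```text
time: 4.2
eef_pos: [0.5397, 0.0354, 0.0707]
wrist_force: [1.0, -4.6, 2.1]
grip_width: 0.127
grasp_force: 59.1
t 4.2 pos [0.5397 0.0354 0.0707] yaw 39.4 q [-0.06  0.36  1.81 -0.    0.96  0.82] w 0.1268980939047836 F [ 1.  -4.6  2.1] 59.0837824344635
shift [-1.  -1.6  0.7] turn [ 0.003  0.001 -0.708]
```

```bash
python3 -m pendant '[0,0,0,0,0,-0.08,1, 0,0,0,0,0,-0.17,1, 0,0,0,0,0,-0.26,1, 0,0,0,0,0,-0.35,1, 0,0,0,0,0,-0.44,1, 0,0,0,0,0,-0.53,1, 0,0,0,0,0,-0.61,1, 0,0,0,0,0,-0.66,1]' | grep -v rot
python3 -m pendant '[0,0,0,0,0,0,1, 0,0,0,0,0,0,1, 0,0,0,0,0,0,1, 0,0,-2,0,0,0,1, 0,0,-4,0,0,0,1, 0,0,-7,0,0,0,1, 0,0,-10,0,0,0,1, 0,0,-14,0,0,0,1]' | grep -v rot
python3 d.py .407 -.165 .15 78
python3 - <<'E'
from h import *
b=bot.camera("side")[150:290,205:345,::-1]
cv2.imwrite("pics/z2.png",cv2.resize(b,(600,600),interpolation=2))
E
```

```text
time: 4.87
eef_pos: [0.5403, 0.0351, 0.0708]
wrist_force: [1.2, -5.2, 2.7]
grip_width: 0.122
grasp_force: 59.0
time: 5.53
eef_pos: [0.5379, 0.0372, 0.0841]
wrist_force: [-0.4, -1.0, -0.0]
grip_width: 0.129
grasp_force: 58.8
t 5.5333 pos [0.5379 0.0372 0.0841] yaw 77.0 q [-0.06  0.35  1.8   0.    1.    0.17] w 0.1290970035905908 F [-0.4 -1.  -0. ] 58.79274308681488
shift [-226.5  -82.1  -65.9] turn [-0.002 -0.001 -0.018]
```

View pics/z2.png

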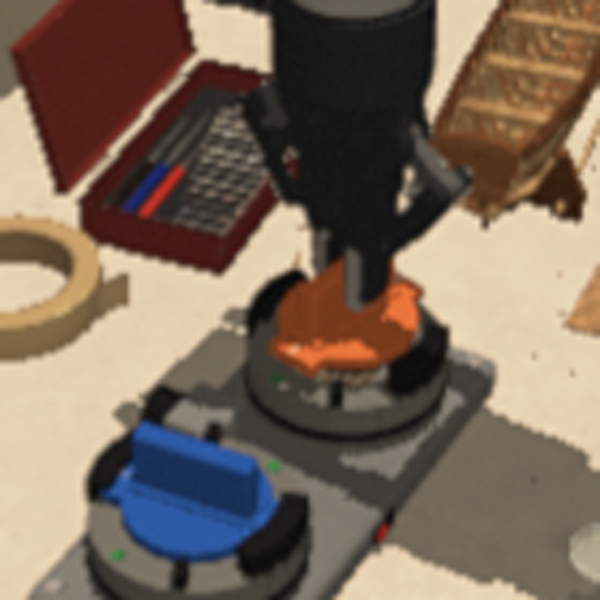

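The cover has turned with its lugs clear of the claws, and its rim is lifting. Next I'll raise it further and carry it to the mat.

```bash
python3 -m pendant '[0,0,-8,0,0,0,1, 0,0,-20,0,0,0,1, 0,0,-36,0,0,0,1, -10,-4,-50,0,0,0,1, -30,-11,-58,0,0,0,1, -55,-20,-60,0,0,0,1, -85,-31,-60,0,0,0,1, -115,-42,-60,0,0,0,1]' | grep -v rot
python3 d.py .407 -.165 .06 77
```

```text
time: 6.25
eef_pos: [0.4713, -0.0663, 0.1451]
wrist_force: [0.1, -1.0, -1.7]
grip_width: 0.129
grasp_force: 58.8
t 6.25 pos [ 0.4713 -0.0663  0.1451] yaw 77.1 q [-0.29  0.2   1.85  0.    1.1  -0.06] w 0.12876566881097012 F [ 0.1 -1.  -1.7] 58.833510875701904
shift [-110.6  -40.8   85.1] turn [ 0.001 -0.     0.001]
```

```bash
python3 -m pendant '[-28,-10,5,0,0,0,1, -56,-20,15,0,0,0,1, -80,-29,28,0,0,0,1, -98,-36,42,0,0,0,1, -108,-40,56,0,0,0,1, -111,-41,68,0,0,0,1, -111,-41,78,0,0,0,1, -111,-41,85,0,0,0,1]' | grep -v rot
python3 -m pendant '[0,0,3,0,0,0,1, 0,0,6,0,0,0,1, 0,0,9,0,0,0,1, 0,0,12,0,0,0,1, 0,0,14,0,0,0,1, 0,0,16,0,0,0,1, 0,0,18,0,0,0,1, 0,0,20,0,0,0,1]' | grep -v rot
python3 d.py .407 -.165 .0277 77
python3 - <<'E'
from h import *
b=bot.camera("side")[140:290,270:440,::-1]
cv2.imwrite("pics/z3.png",cv2.resize(b,None,fx=4,fy=4,interpolation=2))
E
```

```text
time: 6.92
eef_pos: [0.4064, -0.1648, 0.0589]
wrist_force: [0.5, 0.6, -1.5]
grip_width: 0.129
grasp_force: 58.8
time: 7.58
eef_pos: [0.4071, -0.1649, 0.0392]
wrist_force: [0.2, 0.7, -1.3]
grip_width: 0.127
grasp_force: 58.8
t 7.5833 pos [ 0.4071 -0.1649  0.0392] yaw 77.0 q [-0.54  0.28  2.06 -0.    0.79 -0.32] w 0.1274041057792097 F [ 0.2  0.7 -1.3] 58.78990888595581
shift [-0.1 -0.  11.5] turn [0. 0. 0.]
```

View pics/z3.png

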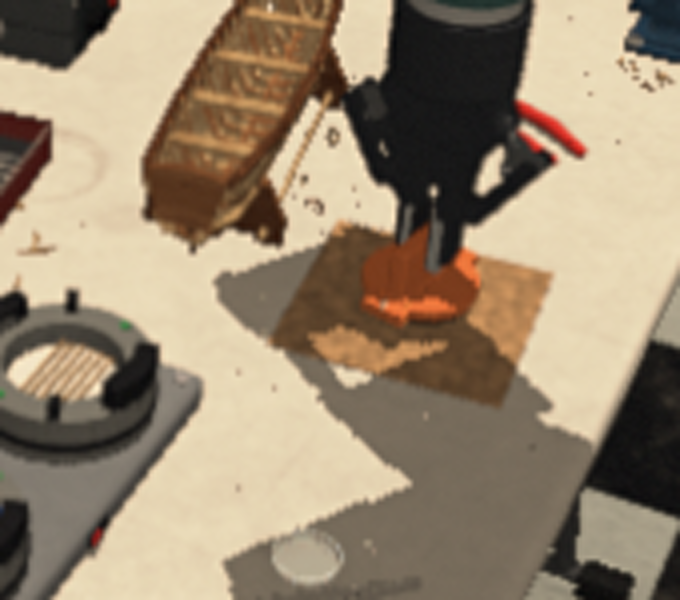

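The cover hangs level over the mat's centre, around (420,285) in the crop, and the pot is empty. I'll lower it slowly and watch the force.

```bash
python3 -m pendant '[0,0,2,0,0,0,1, 0,0,4,0,0,0,1, 0,0,6,0,0,0,1, 0,0,8,0,0,0,1, 0,0,9,0,0,0,1, 0,0,10,0,0,0,1, 0,0,10.5,0,0,0,1, 0,0,10.5,0,0,0,1]' | grep -v rot
```

```text
time: 8.3
eef_pos: [0.4069, -0.1648, 0.0287]
wrist_force: [0.5, 0.1, -1.0]
grip_width: 0.123
grasp_force: 58.8
```

```bash
python3 -m pendant '[0,0,0.5,0,0,0,1, 0,0,0.5,0,0,0,1, 0,0,1,0,0,0,1, 0,0,1,0,0,0,1, 0,0,1.5,0,0,0,1, 0,0,1.5,0,0,0,1, 0,0,1.5,0,0,0,1, 0,0,1.5,0,0,0,1]' | grep -v rot
```

```text
time: 8.97
eef_pos: [0.407, -0.1649, 0.0276]
wrist_force: [-0.3, -0.9, 5.2]
grip_width: 0.13
grasp_force: 59.6
```

It touched down at about 5 N. Now I'll open the gripper and retreat.

```bash
python3 -m pendant '[0,0,0,0,0,0,0.7, 0,0,0,0,0,0,0.4, 0,0,0,0,0,0,0.2, 0,0,0,0,0,0,0, 0,0,0,0,0,0,0, 0,0,0,0,0,0,0, 0,0,0,0,0,0,0, 0,0,-2,0,0,0,0]' | grep -v rot
python3 -m pendant '[0,0,-8,0,0,0,0, 0,0,-18,0,0,0,0, 0,0,-30,0,0,0,0, 0,0,-45,0,0,0,0, 0,0,-65,0,0,0,0, 0,0,-90,0,0,0,0, 0,0,-110,0,0,0,0, 0,0,-120,0,0,0,0]' | grep -v rot
python3 - <<'E'
from h import *
b=bot.camera("side")[140:320,200:440,::-1]
cv2.imwrite("pics/z4.png",cv2.resize(b,None,fx=3,fy=3,interpolation=2))
E
```

```text
time: 9.63
eef_pos: [0.4067, -0.1647, 0.0291]
wrist_force: [-0.8, 0.1, -0.0]
grip_width: 1.001
grasp_force: 0.0
time: 10.3
eef_pos: [0.4082, -0.1656, 0.1525]
wrist_force: [0.7, -0.4, 0.3]
grip_width: 0.999
grasp_force: 0.0
```

View pics/z4.png

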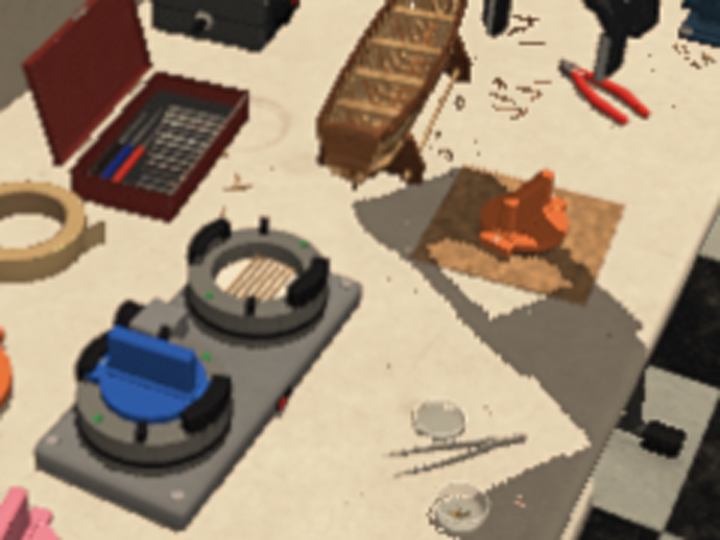

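The orange cover stands flat near the mat's centre, around (525,220) in the crop, bar up. The blue cover hasn't moved and the gripper is clear.

```bash
python3 -c "
from workcell import bot
print(bot.hand_in())"
```

```text
the job is handed in; nothing more can be done
None
```

I twisted the orange cover free, lifted it off and set it on the cork mat with its grip bar up. The blue cover stayed locked, and the job was handed in at about 10 s; no verdict came back.

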